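Unlock the laundry's coin box with the T-handled key

ROBOT

A 7-joint arm with a two-finger parallel gripper is mounted at the origin on the work surface. World frame = base frame: x ahead of the robot, y to its left, z up, the work surface at z = 0. Lengths are in m, angles in rad, forces in N, time in s.
With the tool pointing down it reaches from about 0.425 to 0.925 m from the base axis. Payload 6.8 kg.
Tool frame: the origin (TCP) lies at the very end of the fingers, on their centre line; the grasp point (between the pads) lies 19 mm behind it; z points along the fingers, y is the line along which they close (so a half turn about z gives the same grasp; the last joint's range is limited). The gripper opens to 88 mm and grips with 3 to 60 N. Pads are 20 mm wide; open, the fingers measure 115 mm over their backs; the gripper's body (75 mm by 178 mm) begins 61 mm behind the grasp point.
Start: joints at [1.203, 0.477, 0.022, 1.555, -0.011, 1.109, -0.083], TCP at [0.173, -0.652, 0.223] pointing down, gripper open.
Joint ranges: [-2.96, 2.96], [-0.34, 2.1], [-1.41, 1.46], [0.24, 2.44], [-1.37, 4.51], [0.17, 1.92], [-2.96, 2.96]. Speed limits (rad/s): [2.39, 2.39, 3.14, 3.14, 3.14, 3.14, 3.14].

INTERFACE

Orientations are given as a unit quaternion [w, x, y, z].
In Python, from cell import arm gives the robot as it stands. The module is installed in compiled form; this text tells all that it offers.
- The arm moves only by the tool send_rows, never from a script. Its argument "motion" is one flat list of numbers, 6 for each row, row after row: the shift along the tool's x, y, z in units of 30 mm (1.0 is 30 mm), then the turn, a rotation vector about the tool's x, y, z in rad. A call has 1 to 10 rows; each row shifts and turns the commanded pose from where the row before left it, along the tool's axes as they then stand; what a row does not reach is not made up. A row lasts 1/12 s, in which the tool goes at most 41.7 mm and 7.16 degrees, less where a joint would pass 70% of its speed; a pose out of reach is approached as far as the arm can. A call is refused whole if a number of a shift passes 1 or a number of a turn 0.125, either way. A call with a gripper value outside its range is refused whole. "fingers" is the finger opening in mm, from 0 to 87.8, set as the call begins (left out, the last holds). The fingers move at their own pace and stop on an object; "force" is the grip in N (left out, the last holds). Time passes only in rows, so rows that do not move let the fingers close. It gives the time, the measured TCP pose, the force, the opening and the grip force at its end, in the units of the state.
- arm.get_obs(): the state, without advancing time (a new reading comes with each control period).
- arm.snapshot(name): name is "scene" or "top" or "wrist"; returns the picture (400x640x3 uint8, red, green, blue); there is no depth.
- arm.get_calibration(name): a dict with "mtx" (3x3 intrinsics, pixels), "T" (4x4, takes a point from camera to world coordinates). Camera axes: x right, y up, looking along -z (the intrinsics and any distortion apply to the point x, -y, -z); pixel columns grow to the right and rows downward; lengths in m; the calibration is good to about 2 mm. A picture is of the moment at which its call begins: read the wrist's pose just before it. get_calibration takes no time and is no camera call; for the wrist camera it gives the pose at the moment of the call.
- arm.close_job(): hands the job in; it is judged then, once.
The state is a dict: "t": time; "q": joint angles; "joint_vel": joint speeds; "tau": joint torques, N m; "ee_pos": TCP position; "orientation": TCP orientation; "ft_force": force on the tool from outside, world axes, zero at the start; "wrist_torque": the same for the moment, N m; "grip_width": opening from 0.0 (shut) to 1.0 (fully open); "gripper_force": force on a finger pad.
Only numpy, scipy, OpenCV 4.12 (cv2) and the standard library are available. Lean on these libraries where they do the work, as an engineer would, in place of code of your own. Each camera call takes 0.05 s, during which the arm holds its last target. There are 200 camera calls.

TASK

Take the T-handled key with the square shaft out of the wooden key stand and put it into the lock in the lid of the coin box: hold it upright, press only lightly while you turn it until you feel the square drop into the lock, and push it fully home until its collar lies on the steel ring. Then turn the key clockwise (seen from above) to the lock's stop without wrenching it, let go and leave the key standing there. Leave the other key, the token stacks and everything else on the table where they are.

Things in the scene. Friction and masses are not known exactly. Their poses are not given: they have to be found in the camera images.
- t_key: the key to use, loose, 0.15 to 0.26 kg, upright in one hole of the key stand with a few mm of sideways play. Origin: on the shaft's axis at the underside of its round steel collar (radius 20, 5 thick), which rests on the stand's top; z up the shaft, x along the handle bar (any yaw). Square shaft 16 x 16, flats parallel to the bar, from 0 to 38 below the origin, then a nose (see key_tip)
- key_grip (a point): centre of the black T-handle bar of t_key, 42 mm above the key's origin, same axes. The bar is 72 long (x) x 18 wide (y) x 18 high, on a round stem (radius 7) that rises from the collar
- key_tip (a point): lower end of t_key, 46 mm below its origin: the end of a round tapered nose 8 long (radius 8 at the square shaft, 5 at the tip); the square's lower edges are chamfered by about 1 mm; same axes
- coin_box: grey steel box, fixed to the table, 170 x 170 x 110 high, origin at the centre of its underside, z up. In the middle of its lid is the lock: a steel guide ring (outer radius 34, 8 high, round hole of radius 14.5) over a brass barrel (see lock_face). Hollow and empty below the barrel
- lock_mouth (a point): centre of the guide ring's top face, 118 mm above the table, on the lock's axis; moves with the coin box, axes as the box. Key home: the key's origin is here.
- lock_face (a point): centre of the barrel's face, 8 mm below lock_mouth, axes as the box. The barrel is 24 thick with a square through-bore 18 x 18 whose direction is random, unrelated to the box's and not measured; it repeats every 90 degrees. At a wrong angle only the key's nose enters and the collar stays 30 mm above the ring; within some 5 degrees of the right one the square drops in
- lock (a joint): turn of the barrel in rad from how it is found: 0 = locked (a stop), grows clockwise seen from above, stop at 1.05 = unlocked; says nothing of which way the square bore stands. Friction only, about 0.1 N m, so light pressing does not drag it round, and it stays where it is left
- key_stand: fixed wooden block 75 (x) x 200 (y) x 60 high, origin at the centre of its underside; two round holes of diameter 26, 52 deep, in its top at y = -55 and +55. One holds t_key, the other knob_key.
- knob_key: bystander: a key with a round shaft and a round black knob (radius 18) instead of a bar; top 53 above its origin, which lies as on t_key; stands in the other hole
- tokens_low: bystander: short stack of brass tokens (radius 13, 10 high) lying on the coin box's lid in a corner, about 80 mm from the lock's axis; origin at its underside
- tokens_tall: bystander: stack of brass tokens (radius 14, 30 high) on the table between stand and box; origin at its underside
- mug: bystander: white mug, radius 40, 90 high, origin at its underside
- detergent: bystander: white bottle, radius 36, 200 high, origin at its underside
- jar: bystander: glass jar, radius 40, 110 high, origin at its underside
- screwdriver: bystander: screwdriver lying on the table
- brush: bystander: brush lying on the table
Mind the look-alikes: they are no part of the job. Leave any blue or pink look-alike of the coin_box alone.

How it is judged:
By the outcome, as a careful person would: the job done as asked, in the order asked, and still so for the second after the job is handed in, with the robot touching nothing.
It also fails if it takes over 72 s, if anything falls off the work surface, if the arm or the gripper's body presses on something with over 40 N, if the wrist force passes 120 N, or if a joint passes its speed limit or range.

## Working session

There is one attempt and no reset: what is moved stays moved. The work goes in short steps, Python scripts to look and compute and a tool call to move; the robot and the scene stay as the last step left them, time stands still between calls to the robot, and variables do not carry over. Pictures are saved under pics/ and viewed, at most 10 in all, crops included, and the job is handed in when it is done.

Besides the shell and the picture viewer there is one more tool, called after "Request:" as name(argument=value, ...) on one line, values as JSON. send_rows: Moves the arm, as the interface text tells. Its arguments: {"type":"object","properties":{"motion":{"type":"array","items":{"type":"number"}},"fingers":{"type":"number"},"force":{"type":"number"}},"required":["motion"]}

```bash
mkdir -p pics; python3 - <<'E'
from cell import arm
import cv2,numpy as np
np.set_printoptions(precision=4,suppress=True)
o=arm.get_obs();print(o)
for n in("scene","top"):
    cv2.imwrite(f"pics/{n}0.png",arm.snapshot(n)[:,:,::-1]);c=arm.get_calibration(n);print(n,c["mtx"],c["T"],[k for k in c])
E
```

```text
{'t': 0.0, 'q': array([ 1.2029,  0.4778,  0.0224,  1.5564, -0.0115,  1.1093, -0.0831]), 'joint_vel': array([-0.0014, -0.0008,  0.0004,  0.0019,  0.0005, -0.0006, -0.0009]), 'tau': array([ -0.0013, -58.2865,   1.5336, -27.2612,  -0.0545,   0.0171,
         0.0002]), 'ee_pos': array([ 0.1732, -0.6518,  0.2217]), 'orientation': array([-0.0009,  0.9916,  0.1295, -0.0002]), 'ft_force': array([ 0.7777, -0.1064,  0.156 ]), 'wrist_torque': array([ 0.0043,  0.015 , -0.007 ]), 'gripper_force': 0.0, 'grip_width': 0.9959407561113668}
scene [[434.1731   0.     320.9258]
 [  0.     434.1731 199.309 ]
 [  0.       0.       1.    ]] [[-0.4761 -0.7243  0.4987  1.1117]
 [ 0.8794 -0.3934  0.2682  0.3526]
 [ 0.0019  0.5662  0.8242  1.1304]
 [ 0.      0.      0.      1.    ]] ['mtx', 'T']
top [[374.2925   0.     323.5312]
 [  0.     374.2925 202.6282]
 [  0.       0.       1.    ]] [[ 0.0205  0.9885 -0.1499  0.2979]
 [-0.9997  0.0179 -0.0186  0.0085]
 [-0.0157  0.1502  0.9885  1.4709]
 [ 0.      0.      0.      1.    ]] ['mtx', 'T']
```

View pics/scene0.png

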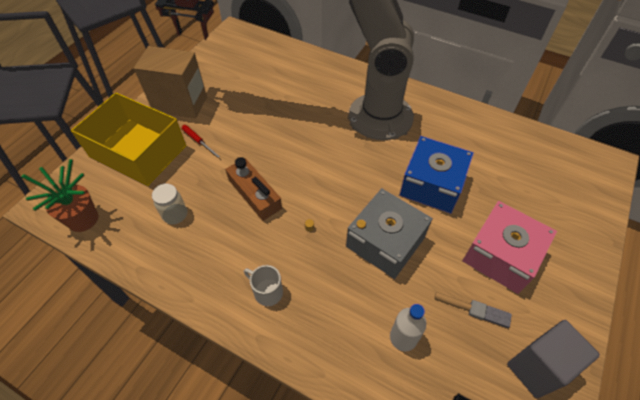

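View pics/top0.png

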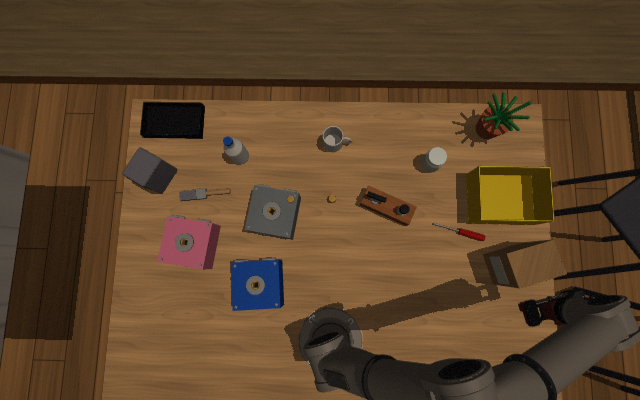

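Top view: grey box with lock at about (271,211); blue (257,285) and pink (188,243) boxes are look-alikes. The stand is at (388,205), with a bar handle at (375,198) and a round knob at (404,210). The bar is t_key. I'll confirm in a crop and measure.

```bash
cat > h.py <<'E'
from cell import arm
import cv2,numpy as np
np.set_printoptions(precision=4,suppress=True)
def ray(c,u,v):
    K,T=c["mtx"],c["T"]; d=T[:3,:3]@np.array([(u-K[0,2])/K[0,0],-(v-K[1,2])/K[1,1],-1.]); return T[:3,3],d
def onz(c,u,v,z):
    o,d=ray(c,u,v); return o+d*(z-o[2])/d[2]
def tri(*rs):
    A=0;b=0
    for o,d in rs:
        d=d/np.linalg.norm(d);P=np.eye(3)-np.outer(d,d);A=A+P;b=b+P@o
    return np.linalg.solve(A,b)
def proj(c,p):
    q=c["T"][:3,:3].T@(np.array(p)-c["T"][:3,3]);K=c["mtx"]
    return K[0,0]*q[0]/-q[2]+K[0,2],K[1,2]-K[1,1]*q[1]/-q[2]
E
python3 - <<'E'
from h import *
a=cv2.imread("pics/top0.png");b=cv2.imread("pics/scene0.png")
z=lambda i,x,y,w,h:cv2.resize(i[y:y+h,x:x+w],(400,300),interpolation=cv2.INTER_CUBIC)
cv2.imwrite("pics/crop.png",np.vstack([np.hstack([z(a,350,175,80,60),z(a,231,181,80,60)]),np.hstack([z(b,215,150,80,60),z(b,350,190,80,60)])]))
for n,im in(("top",a),("scene",b)):
    c=arm.get_calibration(n)
    print(n,[onz(c,u,v,zz) for u,v,zz in ((((271.5,211,.118),(375,198,.11),(404,210,.11))) if n=="top" else ((390.5,222,.118),(261,187,.11),(240,162,.11)))])
E
```

```text
top [array([0.4687, 0.2233, 0.118 ]), array([ 0.5249, -0.1549,  0.11  ]), array([ 0.4824, -0.2606,  0.11  ])]
scene [array([0.4747, 0.226 , 0.118 ]), array([ 0.5394, -0.1532,  0.11  ]), array([ 0.4908, -0.2601,  0.11  ])]
```

View pics/crop.png

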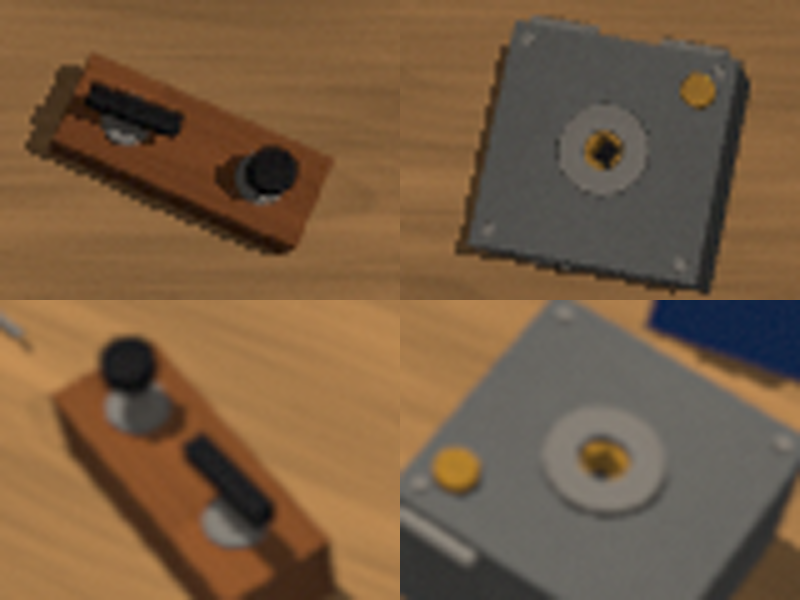

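Crop confirms the bar-handled key (top ≈ (376.6,196.8), scene ≈ (260.8,186.2)) is t_key. The knob key is next to it, and the grey box has the lock. I'll plan the approach.

```bash
cat >> h.py <<'E'
from scipy.spatial.transform import Rotation as R
def rot(o): q=o["orientation"];return R.from_quat([q[1],q[2],q[3],q[0]])
def goto(p,yaw=None):
    """needed tool-frame shift (units of 30 mm, as tool stands now) and rotvec"""
    o=arm.get_obs();r=rot(o);X=r.apply([1,0,0]);y0=np.arctan2(X[1],X[0])
    s=r.inv().apply(np.array(p)-o["ee_pos"])/.03
    print("t",o["t"],"pos",o["ee_pos"],"yaw",np.degrees(y0),"q7",o["q"][6]);print("shift",s)
    if yaw is not None:
        t=R.from_euler("z",yaw)*R.from_quat([1,0,0,0]);print("rotvec",(r.inv()*t).as_rotvec())
E
python3 - <<'E'
from h import *
t=arm.get_calibration("top");s=arm.get_calibration("scene");w=arm.get_calibration("wrist")
p=tri(ray(t,376.6,196.8),ray(s,260.8,186.2));print("bar",p)
print("lock",tri(ray(t,271.6,210.8),ray(s,390.6,222)))
a=onz(t,350+88/5,175+93/5,.111);b=onz(t,350+182/5,175+124/5,.111);print("bar ends",a,b,np.degrees(np.arctan2(*(b-a)[1::-1])),np.linalg.norm(a-b))
o=arm.get_obs();print("cam in tool",rot(o).inv().apply(w["T"][:3,3]-o["ee_pos"]),rot(o).inv().apply(w["T"][:3,:3].T).round(2),w["mtx"])
goto([p[0],p[1],.32],np.radians(67))
E
```

```text
bar [ 0.5311 -0.1615  0.0987]
lock [0.4702 0.2247 0.1106]
bar ends [ 0.5407 -0.1275  0.111 ] [ 0.5188 -0.1965  0.111 ] -107.60987018270556 0.07231665310888223
cam in tool [ 0.0828 -0.     -0.1623] [[ 0.    1.    0.  ]
 [ 0.95 -0.    0.3 ]
 [ 0.3   0.   -0.95]] [[322.9234   0.     320.6096]
 [  0.     322.9234 198.0831]
 [  0.       0.       1.    ]]
t 0.1 pos [ 0.1732 -0.6519  0.2218] yaw 14.8835879049021 q7 -0.08310232743405391
shift [ 15.7259 -12.7366  -3.2542]
rotvec [-0.0015 -0.0006 -0.9096]
```

Request:
send_rows(motion=[0,0,-0.8,0,0,0,0,0,-0.8,0,0,0,0,0,-0.8,0,0,0,0,0,-0.8,0,0,0,0.78,-0.64,0,0,0,0,0.78,-0.64,0,0,0,0,0.78,-0.64,0,0,0,0,0.78,-0.64,0,0,0,0,0.78,-0.64,0,0,0,0,0.78,-0.64,0,0,0,0], fingers=60)

```text
t: 0.93
ee_pos: [0.28, -0.5034, 0.3183]
orientation: [-0.0, 0.992, 0.129, -0.0]
ft_force: [0.7, -0.2, -0.6]
grip_width: 0.686
gripper_force: 0.0
```

Request:
send_rows(motion=[0.78,-0.64,0,0,0,0,0.78,-0.64,0,0,0,0,0.78,-0.64,0,0,0,0,0.78,-0.64,0,0,0,0,0.78,-0.64,0,0,0,0,0.78,-0.64,0,0,0,0,0.78,-0.64,0,0,0,0,0.78,-0.64,0,0,0,0,0.78,-0.64,0,0,0,0,0.78,-0.64,0,0,0,0])

```text
t: 1.77
ee_pos: [0.4567, -0.2579, 0.3184]
orientation: [-0.0, 0.992, 0.129, -0.0]
ft_force: [0.1, -0.7, -0.1]
grip_width: 0.684
gripper_force: 0.0
```

Request:
send_rows(motion=[0,0,0,0,0,-0.11,0,0,0,0,0,-0.11,0,0,0,0,0,-0.11,0,0,0,0,0,-0.11,0,0,0,0,0,-0.11,0,0,0,0,0,-0.11,0,0,0,0,0,-0.11,0,0,0,0,0,-0.11,0,0,0,0,0,-0.11,0,0,0,0,0,0])

```text
t: 2.6
ee_pos: [0.456, -0.2592, 0.3183]
orientation: [-0.0, 0.81, 0.587, -0.0]
ft_force: [0.4, 0.2, 0.5]
grip_width: 0.683
gripper_force: 0.0
```

```bash
python3 - <<'E'
from h import *
goto([.5311,-.1615,.16],np.radians(72.4))
c=arm.get_calibration("wrist");cv2.imwrite("pics/w1.png",arm.snapshot("wrist")[:,:,::-1])
print(c["T"], proj(c,[.5311,-.1615,.111]))
E
```

```text
t 2.6 pos [ 0.456  -0.2592  0.3183] yaw 71.82641951823919 q7 0.02035080727604542
shift [3.8745 1.3665 5.2746]
rotvec [-0.0008 -0.0001 -0.01  ]
[[ 0.9504  0.2963  0.0944  0.4816]
 [-0.311   0.9064  0.2858 -0.1802]
 [-0.0009 -0.301   0.9536  0.4806]
 [ 0.      0.      0.      1.    ]] (np.float64(359.8002192801697), np.float64(63.30110058130654))
```

View pics/w1.png

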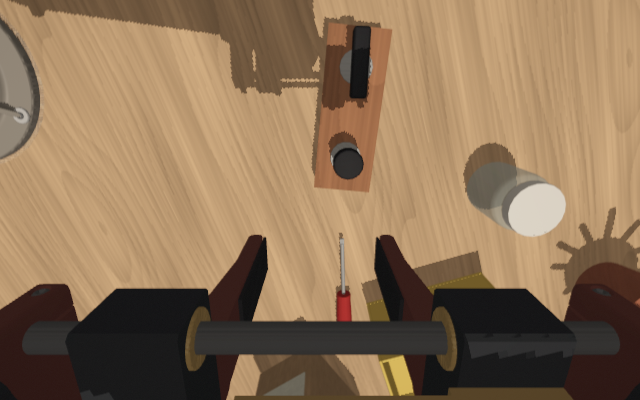

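The wrist view shows the T bar at (360,62) spanning rows 27–98, and the knob at (347,163). I'll measure the bar here.

```bash
python3 - <<'E'
from h import *
im=cv2.imread("pics/w1.png");c=arm.get_calibration("wrist")
m=(im.max(2)<40).astype(np.uint8);m[115:]=0;m[:,:335]=0;m[:,385:]=0
n,l,s,ce=cv2.connectedComponentsWithStats(m);k=1+s[1:,4].argmax();print(s[k],ce[k])
pts=cv2.findContours((l==k).astype(np.uint8),0,2)[0][0].reshape(-1,2)
w=np.array([onz(c,u+.0,v+.0,.111)[:2] for u,v in pts]).astype(np.float32)*1000
print(cv2.minAreaRect(w))
E
```

```text
[350  26  21  72 983] [359.1526  67.3235]
((531.7260131835938, -161.3544921875), (69.85088348388672, 18.169960021972656), 69.91000366210938)
```

Request:
send_rows(motion=[0.65,0.231,0,0,0,0.032,0.65,0.231,0,0,0,0,0.65,0.231,0,0,0,0,0.65,0.231,0,0,0,0,0.65,0.231,0.8,0,0,0,0.65,0.231,0.8,0,0,0,0,0,0.8,0,0,0,0,0,0.8,0,0,0,0,0,0.8,0,0,0,0,0,0.6,0,0,0])

```text
t: 3.48
ee_pos: [0.5344, -0.1632, 0.1785]
orientation: [-0.001, 0.821, 0.57, -0.001]
ft_force: [0.1, -0.2, -0.1]
grip_width: 0.684
gripper_force: 0.0
```

Request:
send_rows(motion=[0,0,0,0,0,0,0,0,0,0,0,0])

```text
t: 3.65
ee_pos: [0.5347, -0.1633, 0.1801]
orientation: [-0.001, 0.821, 0.571, -0.001]
ft_force: [0.5, 0.5, 0.7]
grip_width: 0.685
gripper_force: 0.0
```

```bash
python3 - <<'E'
from h import *
goto([.532,-.161,.083],np.radians(70))
c=arm.get_calibration("wrist");im=arm.snapshot("wrist")[:,:,::-1].copy();cv2.imwrite("pics/w2.png",im)
print([proj(c,[.532+a*np.cos(1.2217),-.161+a*np.sin(1.2217),.111]) for a in(-.036,0,.036)])
E
```

```text
t 3.65 pos [ 0.5347 -0.1633  0.1801] yaw 69.64337257297579 q7 -0.32748683192527533
shift [ 0.0418 -0.1058  3.2373]
rotvec [-0.0021  0.0001 -0.0062]
[(np.float64(317.2627011955605), np.float64(251.80942214368844)), (np.float64(316.87104305831537), np.float64(208.9941510232742)), (np.float64(316.4431495842505), np.float64(162.21770656687679))]
```

View pics/w2.png

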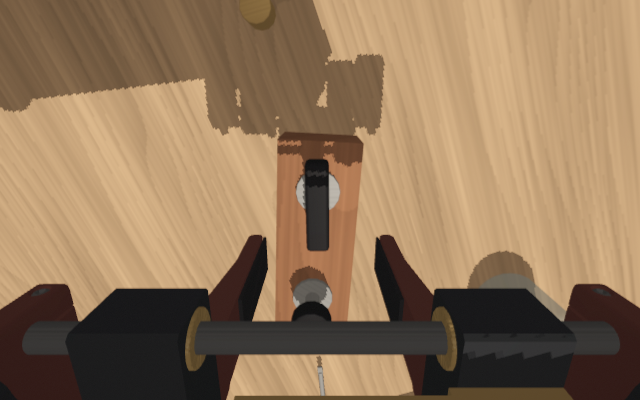

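Request:
send_rows(motion=[0.04,-0.1,0.5,0,0,0,0,0,0.5,0,0,0,0,0,0.5,0,0,0,0,0,0.5,0,0,0,0,0,0.5,0,0,0,0,0,0.5,0,0,0,0,0,0.24,0,0,0,0,0,0,0,0,0,0,0,0,0,0,0])

```text
t: 4.45
ee_pos: [0.5337, -0.1614, 0.0845]
orientation: [0.0, 0.82, 0.572, 0.0]
ft_force: [0.4, -0.5, 0.4]
grip_width: 0.682
gripper_force: 0.0
```

Request:
send_rows(motion=[0,0,0,0,0,0,0,0,0,0,0,0,0,0,0,0,0,0,0,0,0,0,0,0,0,0,0,0,0,0,0,0,0,0,0,0,0,0,0,0,0,0,0,0,0,0,0,0], fingers=5, force=25)

```text
t: 5.12
ee_pos: [0.5328, -0.1613, 0.0835]
orientation: [-0.0, 0.82, 0.572, -0.0]
ft_force: [-1.1, 0.2, 0.8]
grip_width: 0.209
gripper_force: 25.0
```

Request:
send_rows(motion=[0,0,-0.3,0,0,0,0,0,-0.4,0,0,0,0,0,-0.4,0,0,0,0,0,-0.4,0,0,0,0,0,-0.5,0,0,0,0,0,-0.8,0,0,0,0,0,-0.8,0,0,0,0,0,-0.8,0,0,0,0,0,-0.8,0,0,0,0,0,-0.8,0,0,0])

```text
t: 5.95
ee_pos: [0.5328, -0.1612, 0.2661]
orientation: [0.001, 0.82, 0.572, 0.0]
ft_force: [0.3, -0.5, -1.6]
grip_width: 0.204
gripper_force: 25.0
```

Request:
send_rows(motion=[0.4,-0.3,-0.5,0,0,0,0.7,-0.53,-0.5,0,0,0,0.7,-0.53,0,0,0,0,0.7,-0.53,0,0,0,0,0.7,-0.53,0,0,0,0,0.7,-0.53,0,0,0,0,0.7,-0.53,0,0,0,0,0.7,-0.53,0,0,0,0,0.7,-0.53,0,0,0,0,0.7,-0.53,0,0,0,0])

```text
t: 6.78
ee_pos: [0.459, 0.0812, 0.2948]
orientation: [0.001, 0.82, 0.572, 0.001]
ft_force: [1.2, 0.5, -1.6]
grip_width: 0.206
gripper_force: 25.0
```

Request:
send_rows(motion=[0.7,-0.53,0,0,0,0,0.7,-0.53,0,0,0,0,0.4,-0.3,0,0,0,0,0,0,0,0,0,0,0,0,0,0,0,0,0,0,0,0,0,0])

```text
t: 7.28
ee_pos: [0.4403, 0.1437, 0.294]
orientation: [0.001, 0.821, 0.572, 0.0]
ft_force: [-0.1, -0.0, -0.9]
grip_width: 0.2
gripper_force: 25.0
```

```bash
python3 - <<'E'
from h import *
goto([.470,.2247,.24])
c=arm.get_calibration("wrist");im=arm.snapshot("wrist")[:,:,::-1].copy();cv2.imwrite("pics/w3.png",im)
print(proj(c,[.470,.2247,.118]),c["T"][:3,3])
E
```

```text
t 7.2833 pos [0.4403 0.1437 0.294 ] yaw 69.72053340327824 q7 -0.8695399918717733
shift [ 2.8759 -0.0093  1.8001]
(np.float64(320.6715657871311), np.float64(92.61662554152612)) [0.4685 0.2218 0.4563]
```

View pics/w3.png

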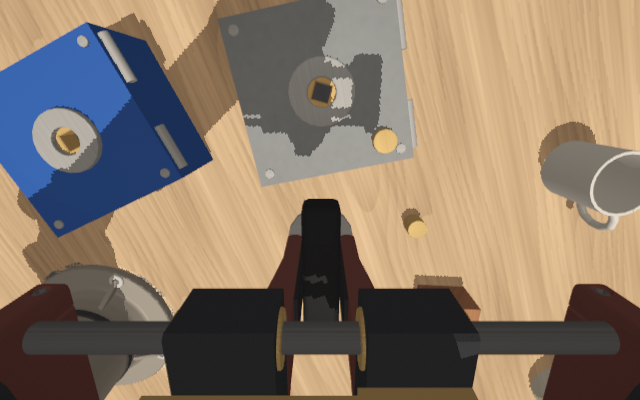

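The bore is visible at (322,92) as a dark square inside brass. The held bar's far end is at (321,200). I'll measure the ring centre, bore angle and bar offset.

```bash
python3 - <<'E'
from h import *
im=cv2.imread("pics/w3.png");c=arm.get_calibration("wrist");o=arm.get_obs()
sub=im[75:112,302:342]
hsv=cv2.cvtColor(im,cv2.COLOR_BGR2HSV)
roi=np.zeros(im.shape[:2],np.uint8);cv2.circle(roi,(322,92),17,1,-1)
# brass+dark region (hole): grey ring has low saturation
v=im.max(2);dark=((v<75)&(roi>0)).astype(np.uint8)
n,l,s,ce=cv2.connectedComponentsWithStats(dark);k=1+s[1:,4].argmax();print("bore",s[k],ce[k])
pts=cv2.findContours((l==k).astype(np.uint8),0,2)[0][0].reshape(-1,2)
w=np.array([onz(c,a,b,.110)[:2] for a,b in pts]).astype(np.float32)*1000;print("bore rect",cv2.minAreaRect(w))
sat=((hsv[...,1]>70)&(roi>0)|(dark>0)).astype(np.uint8)
n,l,s,ce=cv2.connectedComponentsWithStats(sat);k=1+s[1:,4].argmax();print("hole",s[k],ce[k],onz(c,*ce[k],.118),onz(c,*ce[k],.11))
x=o["ee_pos"];r=rot(o)
e=onz(c,321.5,199.5,x[2]+.0285);print("bar end in tool (expect x=.036)",r.inv().apply(e-x))
big=cv2.resize(im[45:140,275:370],(570,570),interpolation=cv2.INTER_CUBIC)
cv2.imwrite("pics/crop2.png",big)
E
```

```text
bore [312  83  19  20 264] [321.1061  92.1553]
bore rect ((470.76678466796875, 224.66531372070312), (15.85728645324707, 16.195528030395508), 54.43010711669922)
hole [307  77  29  31 694] [321.1859  91.7839] [0.4709 0.2249 0.118 ] [0.4709 0.225  0.11  ]
bar end in tool (expect x=.036) [ 0.0402 -0.     -0.0285]
```

View pics/crop2.png

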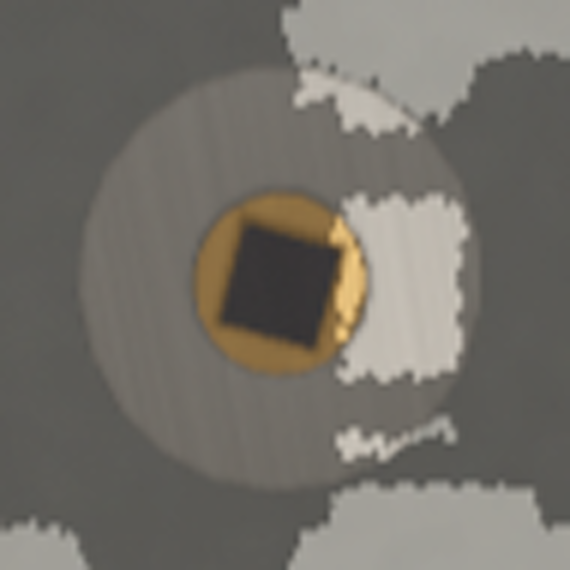

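```bash
python3 - <<'E'
from h import *
im=cv2.imread("pics/w3.png");c=arm.get_calibration("wrist");o=arm.get_obs();x=o["ee_pos"];r=rot(o)
P=lambda a,z:proj(c,x+r.apply([a,0,z]))[1]
print("pred rows: end lower",P(.036,-.0105),"end top",P(.036,-.0285),"back top",P(-.036,-.0285),"mm/px",18/(P(.018,-.0285)-P(.036,-.0285)))
print(im[194:232,314:330].mean((1,2)).round(0))
print(im[228,285:360].mean(1).round(0))
print("collar front edge rows col 300,342 pred", [proj(c,x+r.apply([np.sqrt(.02**2-b*b),b,.0185])) for b in(-.014,0,.014)])
E
```

```text
pred rows: end lower 196.37068252975251 end top 208.5112904290906 back top 342.7839630011908 mm/px 0.48287034956931674
[176. 176. 176. 175. 146.  20.  20.  20.  20.  20.  20.  20.  20.  21.
  22.  22.  23.  23.  23.  24.  24.  25.  24.  24.  24.  24.  25.  24.
  24.  24.  24.  24.  24.  24.  25.  24.  24.  24.]
[167. 163. 167. 175. 161. 111. 103. 104. 103. 104. 104. 104. 104. 104.
 104. 104.  70.  30.  23.  23.  23.  24.  24.  24.  25.  24.  23.  23.
  24.  24.  25.  25.  25.  24.  24.  25.  24.  24.  25.  24.  23.  25.
  25.  25.  25.  25.  24.  24.  24.  25.  24.  23.  23.  22.  21.  60.
 101. 105. 104. 105. 104. 105. 105. 105. 104. 103. 153. 183. 187. 185.
 184. 184. 187. 193. 197.]
collar front edge rows col 300,342 pred [(np.float64(297.8910993759819), np.float64(216.67589860587435)), (np.float64(321.3187875567051), np.float64(207.66937003686374)), (np.float64(344.7125532913585), np.float64(216.72473550383344))]
```

Request:
send_rows(motion=[0,0,0,0,0,0.1,0,0,0,0,0,0.1,0,0,0,0,0,0.1,0,0,0,0,0,0.1,0,0,0,0,0,0.014,0,0,0,0,0,0,0,0,0,0,0,0])

```text
t: 7.92
ee_pos: [0.4402, 0.144, 0.2935]
orientation: [0.0, 0.92, 0.392, -0.0]
ft_force: [-0.2, 0.6, -1.0]
grip_width: 0.204
gripper_force: 25.0
```

```bash
python3 - <<'E'
from h import *
goto([.4718,.2261,.2],np.radians(46))
E
```

```text
t 7.9167 pos [0.4402 0.144  0.2935] yaw 46.142237305415705 q7 -1.277232791731754
shift [ 2.7017 -1.1369  3.116 ]
rotvec [0.0001 0.0001 0.0025]
```

Request:
send_rows(motion=[0.54,-0.227,0,0,0,0,0.54,-0.227,0,0,0,0,0.54,-0.227,0,0,0,0,0.54,-0.227,0.5,0,0,0,0.54,-0.227,0.5,0,0,0,0,0,0.6,0,0,0,0,0,0.6,0,0,0,0,0,0.5,0,0,0,0,0,0.4,0,0,0,0,0,0,0,0,0])

```text
t: 8.75
ee_pos: [0.4706, 0.2254, 0.1981]
orientation: [0.0, 0.92, 0.392, -0.002]
ft_force: [-0.5, -0.3, -1.3]
grip_width: 0.202
gripper_force: 25.0
```

Request:
send_rows(motion=[0,0,0,0,0,0,0,0,0,0,0,0,0,0,0,0,0,0])

```text
t: 9.0
ee_pos: [0.4724, 0.227, 0.2016]
orientation: [-0.0, 0.92, 0.391, 0.001]
ft_force: [-0.1, 0.1, -1.3]
grip_width: 0.202
gripper_force: 25.0
```

```bash
python3 - <<'E'
from h import *
goto([.4718,.2261,.1715],np.radians(46));print(arm.get_obs()["ft_force"])
t=arm.get_calibration("wrist");im=arm.snapshot("wrist")[:,:,::-1];cv2.imwrite("pics/w4.png",im)
E
```

```text
t 9.0 pos [0.4724 0.227  0.2016] yaw 46.05551836881252 q7 -1.5488108979353987
shift [-0.037   0.0039  1.0026]
rotvec [ 0.0007 -0.0018  0.001 ]
[-0.1012  0.0522 -1.3477]
```

View pics/w4.png

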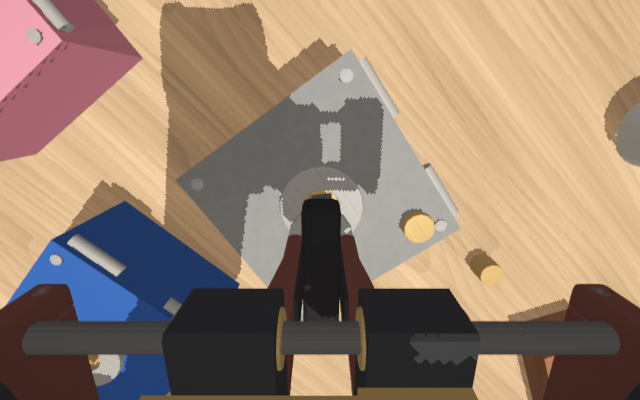

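Request:
send_rows(motion=[-0.04,0,0.2,0,0,0,0,0,0.2,0,0,0,0,0,0.2,0,0,0,0,0,0.15,0,0,0,0,0,0.15,0,0,0,0,0,0,0,0,0,0,0,0,0,0,0])

```text
t: 9.63
ee_pos: [0.4707, 0.2257, 0.1731]
orientation: [-0.0, 0.92, 0.391, -0.0]
ft_force: [-0.2, 0.6, -1.6]
grip_width: 0.202
gripper_force: 25.0
```

Request:
send_rows(motion=[0,0,0.05,0,0,0,0,0,0.05,0,0,0,0,0,0,0,0,0])

```text
t: 9.88
ee_pos: [0.471, 0.2257, 0.1704]
orientation: [0.0, 0.92, 0.391, 0.0]
ft_force: [0.9, 0.4, -2.2]
grip_width: 0.203
gripper_force: 25.0
```

Request:
send_rows(motion=[0,0,0.04,0,0,0,0,0,0,0,0,0,0,0,0,0,0,0])

```text
t: 10.13
ee_pos: [0.4712, 0.2256, 0.1694]
orientation: [0.0, 0.92, 0.391, 0.0]
ft_force: [0.4, -0.1, -0.9]
grip_width: 0.2
gripper_force: 25.0
```

Request:
send_rows(motion=[0,0,0.04,0,0,0,0,0,0,0,0,0,0,0,0,0,0,0])

```text
t: 10.38
ee_pos: [0.4713, 0.2259, 0.1685]
orientation: [0.0, 0.92, 0.391, 0.0]
ft_force: [0.7, -1.0, 4.8]
grip_width: 0.203
gripper_force: 25.0
```

Light contact (~6 N). I'll turn counter-clockwise in small steps while pressing.

Request:
send_rows(motion=[0,0,0,0,0,-0.035,0,0,0,0,0,-0.035,0,0,0,0,0,0])

```text
t: 10.63
ee_pos: [0.4711, 0.2256, 0.1679]
orientation: [0.0, 0.906, 0.424, 0.0]
ft_force: [1.2, -0.7, -0.7]
grip_width: 0.202
gripper_force: 25.0
```

Request:
send_rows(motion=[0,0,0,0,0,-0.035,0,0,0,0,0,-0.035,0,0,0,0,0,0])

```text
t: 10.88
ee_pos: [0.4709, 0.2257, 0.1678]
orientation: [-0.0, 0.891, 0.455, 0.0]
ft_force: [1.0, -0.9, -2.0]
grip_width: 0.203
gripper_force: 25.0
```

The force fell away at about yaw 54°, so the square has engaged. Lowering with force checks.

Request:
send_rows(motion=[0,0,0.05,0,0,0,0,0,0.05,0,0,0,0,0,0,0,0,0])

```text
t: 11.13
ee_pos: [0.4708, 0.2255, 0.1646]
orientation: [0.0, 0.891, 0.454, -0.0]
ft_force: [1.1, -1.0, -2.7]
grip_width: 0.203
gripper_force: 25.0
```

Request:
send_rows(motion=[0,0,0.05,0,0,0,0,0,0.05,0,0,0,0,0,0,0,0,0])

```text
t: 11.38
ee_pos: [0.4708, 0.2256, 0.1617]
orientation: [0.0, 0.891, 0.454, -0.0]
ft_force: [1.4, -0.7, -2.4]
grip_width: 0.203
gripper_force: 25.0
```

Request:
send_rows(motion=[0,0,0.1,0,0,0,0,0,0.1,0,0,0,0,0,0.1,0,0,0,0,0,0,0,0,0])

```text
t: 11.72
ee_pos: [0.4707, 0.2255, 0.1524]
orientation: [0.0, 0.891, 0.455, -0.0]
ft_force: [1.4, -0.4, -1.5]
grip_width: 0.202
gripper_force: 25.0
```

Request:
send_rows(motion=[0,0,0.1,0,0,0,0,0,0.1,0,0,0,0,0,0.08,0,0,0,0,0,0,0,0,0])

```text
t: 12.05
ee_pos: [0.4708, 0.2255, 0.1441]
orientation: [0.0, 0.891, 0.455, -0.0]
ft_force: [1.2, -1.4, -1.9]
grip_width: 0.205
gripper_force: 25.0
```

Request:
send_rows(motion=[0,0,0.04,0,0,0,0,0,0,0,0,0,0,0,0,0,0,0])

```text
t: 12.3
ee_pos: [0.4709, 0.2257, 0.1434]
orientation: [0.0, 0.891, 0.455, -0.0]
ft_force: [0.7, -1.4, -1.9]
grip_width: 0.202
gripper_force: 25.0
```

Request:
send_rows(motion=[0,0,0.06,0,0,0,0,0,0,0,0,0,0,0,0,0,0,0])

```text
t: 12.55
ee_pos: [0.4709, 0.2258, 0.1416]
orientation: [-0.0, 0.891, 0.455, 0.0]
ft_force: [1.3, 0.7, -2.3]
grip_width: 0.202
gripper_force: 25.0
```

Request:
send_rows(motion=[0,0,0.04,0,0,0,0,0,0,0,0,0,0,0,0,0,0,0])

```text
t: 12.8
ee_pos: [0.4709, 0.226, 0.1413]
orientation: [0.0, 0.891, 0.455, 0.0]
ft_force: [-1.9, -1.8, 7.3]
grip_width: 0.207
gripper_force: 25.0
```

Request:
send_rows(motion=[0,0,0.04,0,0,0,0,0,0,0,0,0,0,0,0,0,0,0])

```text
t: 13.05
ee_pos: [0.471, 0.2261, 0.1413]
orientation: [0.001, 0.891, 0.455, 0.0]
ft_force: [-4.2, -4.0, 18.3]
grip_width: 0.208
gripper_force: 25.0
```

Collar is home (TCP 0.1413, expected 0.1415). I'll ease the pressure, then turn clockwise.

Request:
send_rows(motion=[0,0,-0.05,0,0,0,0,0.002,0,0,0,0.05,0,0.002,0,0,0,0.05,0,0.002,0,0,0,0.05,0,0.002,0,0,0,0.05,0,0,0,0,0,0])

```text
t: 13.55
ee_pos: [0.4713, 0.2251, 0.1413]
orientation: [0.001, 0.932, 0.362, 0.0]
ft_force: [-0.6, -3.9, 5.2]
grip_width: 0.205
gripper_force: 25.0
```

```bash
cat >st.py <<'E'
from h import *
o=arm.get_obs();X=rot(o).apply([1,0,0]);print(o["t"],o["ee_pos"],"yaw",np.degrees(np.arctan2(X[1],X[0])),o["ft_force"],o["wrist_torque"],o["q"][6],o["tau"][6])
E
python3 st.py
```

```text
13.55 [0.4713 0.2251 0.1413] yaw 42.49225195763643 [-0.6307 -3.9311  5.1788] [-0.8619  0.1067  0.0062] -1.6621116778785072 -0.6772558763623238
```

Request:
send_rows(motion=[0,0.002,0,0,0,0.06,0,0.002,0,0,0,0.06,0,0.002,0,0,0,0.06,0,0.002,0,0,0,0.06,0,0.002,0,0,0,0.06,0,0.002,0,0,0,0.06,0,0.002,0,0,0,0.06,0,0.002,0,0,0,0.06,0,0,0,0,0,0])

```text
t: 14.3
ee_pos: [0.4713, 0.2251, 0.1413]
orientation: [0.0, 0.991, 0.131, 0.0]
ft_force: [-1.3, -3.1, 6.4]
grip_width: 0.202
gripper_force: 25.0
```

```bash
python3 st.py
```

```text
14.3 [0.4713 0.2251 0.1413] yaw 14.998604392378715 [-1.2587 -3.1064  6.3509] [-0.6804  0.1823  0.0519] -2.093493415877361 -0.7205172255635262
```

Request:
send_rows(motion=[0,0.002,0,0,0,0.06,0,0.002,0,0,0,0.06,0,0.002,0,0,0,0.06,0,0.002,0,0,0,0.06,0,0.002,0,0,0,0.06,0,0,0,0,0,0])

```text
t: 14.8
ee_pos: [0.4713, 0.2251, 0.1413]
orientation: [0.0, 1.0, -0.019, 0.0]
ft_force: [-1.7, -1.7, 4.7]
grip_width: 0.206
gripper_force: 25.0
```

```bash
python3 st.py
```

```text
14.8 [0.4713 0.2251 0.1413] yaw -2.1766142045161843 [-1.6647 -1.7087  4.6927] [-0.4805  0.2288  0.0448] -2.364538686074465 -0.7155497744679451
```

Request:
send_rows(motion=[0,0,0,0,0,0.03,0,0,0,0,0,0.03,0,0,0,0,0,0,0,0,0,0,0,0])

```text
t: 15.13
ee_pos: [0.4712, 0.2251, 0.1413]
orientation: [0.0, 0.999, -0.048, 0.0]
ft_force: [-1.6, -2.1, 5.9]
grip_width: 0.204
gripper_force: 25.0
```

```bash
python3 st.py
```

```text
15.1333 [0.4712 0.2251 0.1413] yaw -5.451207075418894 [-1.5942 -2.1248  5.8808] [-0.4193  0.2627  0.0174] -2.4162738992987305 -0.07466735551133752
```

Request:
send_rows(motion=[0,0,0,0,0,0.03,0,0,0,0,0,0,0,0,0,0,0,0])

```text
t: 15.38
ee_pos: [0.4712, 0.2251, 0.1413]
orientation: [0.0, 0.998, -0.063, 0.0]
ft_force: [-0.5, -1.3, 5.3]
grip_width: 0.204
gripper_force: 25.0
```

```bash
python3 st.py
```

```text
15.3833 [0.4712 0.2251 0.1413] yaw -7.167387979795524 [-0.5398 -1.3367  5.2858] [-0.4805  0.2501  0.0075] -2.443540122248205 -0.07741241483017802
```

Request:
send_rows(motion=[0,0,0,0,0,0.03,0,0,0,0,0,0,0,0,0,0,0,0])

```text
t: 15.63
ee_pos: [0.4713, 0.2251, 0.1413]
orientation: [0.0, 0.997, -0.078, 0.0]
ft_force: [-1.0, -2.3, 6.1]
grip_width: 0.202
gripper_force: 25.0
```

```bash
python3 st.py
```

```text
15.6333 [0.4713 0.2251 0.1413] yaw -8.890777406343194 [-1.0314 -2.3109  6.1427] [-0.4151  0.3545  0.0551] -2.470806759946073 -0.07713307393714786
```

Request:
send_rows(motion=[0,0,0,0,0,0.03,0,0,0,0,0,0,0,0,0,0,0,0])

```text
t: 15.88
ee_pos: [0.4713, 0.2251, 0.1413]
orientation: [0.0, 0.996, -0.092, 0.0]
ft_force: [-1.7, -2.0, 5.4]
grip_width: 0.203
gripper_force: 25.0
```

```bash
python3 st.py
```

```text
15.8833 [0.4713 0.2251 0.1413] yaw -10.609615057748051 [-1.6545 -2.0187  5.3983] [-0.4618  0.328   0.0531] -2.498084989889347 -0.07694989442825317
```

Request:
send_rows(motion=[0,0,0,0,0,0.03,0,0,0,0,0,0,0,0,0,0,0,0])

```text
t: 16.13
ee_pos: [0.4712, 0.2251, 0.1413]
orientation: [0.0, 0.994, -0.107, 0.0]
ft_force: [0.4, -1.9, 5.0]
grip_width: 0.199
gripper_force: 25.0
```

```bash
python3 st.py
```

```text
16.1333 [0.4712 0.2251 0.1413] yaw -12.325279722064641 [ 0.3968 -1.899   5.0268] [-0.4596  0.335   0.0038] -2.5253128913239835 -0.07680777925997972
```

Request:
send_rows(motion=[0,0,0,0,0,0.02,0,0,0,0,0,0,0,0,0,0,0,0])

```text
t: 16.38
ee_pos: [0.4713, 0.2251, 0.1413]
orientation: [0.0, 0.993, -0.117, 0.0]
ft_force: [-1.4, -2.1, 4.9]
grip_width: 0.202
gripper_force: 25.0
```

```bash
python3 st.py
```

```text
16.3833 [0.4713 0.2251 0.1413] yaw -13.466749038320545 [-1.3686 -2.1484  4.8914] [-0.4344  0.2928 -0.0011] -2.543460393492648 -0.08653914788737893
```

Request:
send_rows(motion=[0,0,0,0,0,0.02,0,0,0,0,0,0,0,0,0,0,0,0])

```text
t: 16.63
ee_pos: [0.4712, 0.2251, 0.1413]
orientation: [0.0, 0.992, -0.127, 0.0]
ft_force: [-1.5, -2.8, 6.1]
grip_width: 0.2
gripper_force: 25.0
```

```bash
python3 st.py
```

```text
16.6333 [0.4712 0.2251 0.1413] yaw -14.60964005389834 [-1.5289 -2.8119  6.0903] [-0.4977  0.371   0.0451] -2.5616264607795065 -0.08706889813765883
```

Request:
send_rows(motion=[0,0,0,0,0,0.02,0,0,0,0,0,0,0,0,0,0,0,0])

```text
t: 16.88
ee_pos: [0.4712, 0.2251, 0.1413]
orientation: [0.0, 0.991, -0.137, 0.0]
ft_force: [-1.3, -2.5, 5.3]
grip_width: 0.2
gripper_force: 25.0
```

```bash
python3 st.py
```

```text
16.8833 [0.4712 0.2251 0.1413] yaw -15.739205385828425 [-1.3396 -2.4795  5.2613] [-0.4803  0.2758  0.1377] -2.579664768244899 -0.18722637556493282
```

Request:
send_rows(motion=[0,0,0,0,0,0.015,0,0,0,0,0,0,0,0,0,0,0,0])

```text
t: 17.13
ee_pos: [0.4713, 0.2251, 0.1413]
orientation: [0.0, 0.99, -0.144, 0.0]
ft_force: [-0.7, -2.9, 5.3]
grip_width: 0.201
gripper_force: 25.0
```

```bash
python3 st.py
```

```text
17.1333 [0.4713 0.2251 0.1413] yaw -16.56950517807424 [-0.7104 -2.8588  5.2883] [-0.4901  0.3043  0.301 ] -2.5930276180368295 -0.3400768060237169
```

Request:
send_rows(motion=[0,0,0,0,0,0.015,0,0,0,0,0,0,0,0,0,0,0,0])

```text
t: 17.38
ee_pos: [0.4712, 0.2251, 0.1413]
orientation: [0.0, 0.988, -0.151, 0.0]
ft_force: [-1.5, -2.0, 5.6]
grip_width: 0.206
gripper_force: 25.1
```

```bash
python3 st.py
```

```text
17.3833 [0.4712 0.2251 0.1413] yaw -17.403550731290753 [-1.4808 -1.9814  5.6494] [-0.4954  0.2857  0.4545] -2.606427276275609 -0.49057871103286743
```

The torque now rises linearly at 60° plus play: this is the stop. I'll relax the twist, release and rise.

Request:
send_rows(motion=[0,0,0,0,0,-0.03,0,0,0,0,0,0])

```text
t: 17.55
ee_pos: [0.4713, 0.2251, 0.1413]
orientation: [0.0, 0.991, -0.136, 0.0]
ft_force: [-1.0, -1.4, 6.0]
grip_width: 0.202
gripper_force: 25.0
```

Request:
send_rows(motion=[0,0,0,0,0,0,0,0,0,0,0,0,0,0,0,0,0,0,0,0,0,0,0,0,0,0,0,0,0,0,0,0,0,0,0,0], fingers=50)

```text
t: 18.05
ee_pos: [0.4713, 0.2249, 0.1407]
orientation: [0.0, 0.99, -0.138, -0.0]
ft_force: [-0.6, -0.3, 0.4]
grip_width: 0.56
gripper_force: 0.0
```

Request:
send_rows(motion=[0,0,-0.2,0,0,0,0,0,-0.4,0,0,0,0,0,-0.6,0,0,0,0,0,-0.8,0,0,0,0,0,-0.8,0,0,0,0,0,-0.8,0,0,0,0,0,-0.8,0,0,0,0,0,0,0,0,0,0,0,0,0,0,0])

```text
t: 18.8
ee_pos: [0.4722, 0.2255, 0.2751]
orientation: [-0.001, 0.99, -0.138, 0.002]
ft_force: [0.3, -0.5, 0.4]
grip_width: 0.571
gripper_force: 0.0
```

```bash
python3 st.py; python3 - <<'E'
from h import *
c=arm.get_calibration("wrist");im=arm.snapshot("wrist")[:,:,::-1].copy();cv2.imwrite("pics/w5.png",im)
print(proj(c,[.471,.2252,.169]))
m=(im.max(2)<40).astype(np.uint8)
n,l,s,ce=cv2.connectedComponentsWithStats(m)
for k in range(1,n):
    if s[k,4]>300 and ce[k][1]<280:
        p=np.argwhere(l==k)[:,::-1];w=np.array([onz(c,u,v,.169)[:2] for u,v in p]).astype(np.float32)*1000;print(s[k],ce[k],cv2.minAreaRect(w))
E
```

```text
18.8 [0.4722 0.2255 0.2751] yaw -15.82718551935784 [ 0.2725 -0.5044  0.3611] [ 0.0586  0.0413 -0.0162] -2.5006090643187804 0.03562870086170733
(np.float64(321.38682821389466), np.float64(197.31669719550254))
[ 312  155   20   79 1185] [321.7941 200.4852] ((472.5610656738281, 224.54054260253906), (16.29611587524414, 70.91913604736328), 74.78158569335938)
```

View pics/w5.png

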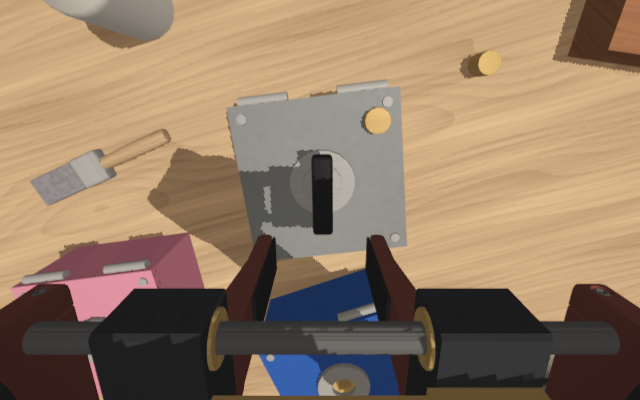

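The picture shows the key upright in the lock, with its bar at (322,195), yaw −15° and bar top height consistent with home. The tokens at (378,120) and (488,62) are undisturbed. Handing in.

```bash
python3 -c "
from cell import arm;print(arm.close_job())"
```

```text
the job is handed in; nothing more can be done
None
```

The T-handled key is fully home in the coin box lock, turned clockwise to the stop (torque rose to about 0.45 N m there) and left standing; the job is handed in at about 19 s, and I touched nothing else on the table.

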